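Turn a tee fitting end for end in the screw clamp of a leak tester

ROBOT

A 6-joint arm with a two-finger parallel gripper is mounted at the origin on a cart in front of the work surface, level with it; the furniture and walls round the work are solid. World frame = base frame: x ahead of the robot, y to its left, z up, the work surface at z = 0. Lengths are in m, angles in rad, forces in N, time in s.
With the tool pointing down it reaches from about 0.375 to 0.975 m from the base axis. Payload 3.8 kg.
Tool frame: the origin (TCP) lies at the very end of the fingers, on their centre line; the grasp point (between the pads) lies 19 mm behind it; z points along the fingers, y is the line along which they close (so a half turn about z gives the same grasp; the last joint's range is limited). The gripper opens to 85 mm and grips with 20 to 120 N. Pads are 22 mm wide; open, the fingers measure 114 mm over their backs; the gripper's body (76 mm by 85 mm) begins 54 mm behind the grasp point. The pads swing forward as they close: fully open they stand 13 mm farther back than shut.
Start: joints at [1.277, 0.264, 1.604, -0, 1.274, -0.037], TCP at [0.171, 0.653, 0.231] pointing down, gripper open.
Joint ranges: [-2.63, 2.63], [-0.94, 2.18], [0.31, 2.57], [-1.31, 4.45], [0, 2.66], [-2.55, 2.55]. Speed limits (rad/s): [2.57, 2.57, 3.14, 3.14, 3.14, 3.14].

INTERFACE

Orientations are given as a unit quaternion [x, y, z, w].
In Python, from bench import robot gives the robot as it stands.
- The arm moves only by the tool apply_moves, never from a script. Its argument "moves" is a list of rows, each a list of 7 numbers: the shift along the tool's x, y, z in m, then the turn, a rotation vector about the tool's x, y, z in degrees, then the opening, from 0 (shut) to 1 (fully open). In form: [[x, y, z, rx, ry, rz, claw], ...]. A call has 1 to 10 rows; each row shifts and turns the commanded pose from where the row before left it, along the tool's axes as they then stand; what a row does not reach is not made up. A row lasts 1/10 s, in which the tool goes at most 50 mm and 8.59 degrees, less where a joint would pass 70% of its speed; a pose out of reach is approached as far as the arm can. A call is refused whole if a number of a shift passes 0.05 or a number of a turn 8.59, either way. A call with a gripper value outside its range is refused whole. The fingers move at their own pace and stop on an object; "newtons" is the grip in N (left out, the last holds). Time passes only in rows, so rows that do not move let the fingers close. It gives the time, the measured TCP pose, the force, the opening and the grip force at its end, in the units of the state.
- robot.get_state(): the state, without advancing time (a new reading comes with each control period).
- robot.grab_frame(name): name is "side" or "top" or "wrist"; returns the picture (384x512x3 uint8, red, green, blue); there is no depth.
- robot.camera_info(name): a dict with "intrinsics" (3x3 intrinsics, pixels), "rvec" (rotation vector, rad) and "tvec" (3), from world to camera coordinates, as OpenCV has them. Camera axes: x right, y down, z forward; pixel columns grow to the right and rows downward; lengths in m; the calibration is good to about 2 mm. A picture is of the moment at which its call begins: read the wrist's pose just before it. camera_info takes no time and is no camera call; for the wrist camera it gives the pose at the moment of the call.
- robot.job_done(): hands the job in; it is judged then, once.
The state is a dict: "t": time; "joint_pos": joint angles; "qd": joint speeds; "joint_efforts": joint torques, N m; "ee_pos": TCP position; "eef_rot": TCP orientation; "contact_force": force on the tool from outside, world axes, zero at the start; "wrist_torque": the same for the moment, N m; "grip_width": opening from 0.0 (shut) to 1.0 (fully open); "grip_force": force on a finger pad.
Only numpy, scipy, OpenCV 4.12 (cv2) and the standard library are available. Lean on these libraries where they do the work, as an engineer would, in place of code of your own. Each camera call takes 0.05 s, during which the arm holds its last target. There are 200 camera calls.

TASK

The brass tee is clamped in the grey leak tester with its blue-banded end at the test nozzle. Back the clamp's black T-handle off (anticlockwise) by less than three quarters of a turn, just enough to free the tee, turn the tee round in its seat until its red-banded end points straight at the nozzle on the column, then screw the clamp fully tight again. Never turn the tee while it is clamped, do not disturb the other things on the bench, and let go at the end.

Things in the scene. Friction and masses are not known exactly. Their poses are not given: they have to be found in the camera images.
- test_clamp: the leak tester, one fixed grey frame. Origin on the bench (z = 0) under the screw's axis; its x axis points from the screw's axis to the column, y to its left, z up. Base plate 240 x 126 x 10 mm, x from -64 to 176 mm.
- seat (a point): centre of the floor of the round steel seat, on the screw's axis, 28 mm above the bench. The seat is 52 mm across with a 39 mm bore; its rim stands 6 mm above its floor.
- column_top (a point): top of the tester's column, 149 mm above the bench and 150 mm from the screw's axis. Column 36 x 44 mm. From its top an arm 34 mm wide, 120 to 148 mm above the bench, overhangs to the screw, where it ends in a boss 40 mm across (114 to 150 mm high). So nothing on the column side of the seat, under the arm, can be gripped from above.
- gauge (a point): centre of the round pressure gauge, 54 mm across and 24 mm thick, that stands on the tester left of the column, 116 mm above the bench
- nozzle_target (a point): the spot just in front of the test nozzle where the middle of the tee's end must come: on the tester's x axis, 98 mm from the screw's axis, 60 mm above the bench. The nozzle itself, a black rubber cone on a brass hex on the column, begins 7 mm further on.
- handle_mid (a point): middle of the clamp's black T-handle, on the screw's axis, 177 mm above the bench when tight. The handle is a level bar 74 mm long, 14 mm thick and 24 mm high on a 14 mm shaft; grip it from above across its 14 mm. The frame's boss ends 27 mm below this point.
- handle_end (a point): middle of one end of the T-handle, 37 mm from handle_mid: the line between the two gives the bar's direction
- clamp_screw (a joint): angle of the clamp's screw in rad: 0 at its stop, fully tight (the pad then presses with about 40 N); grows anticlockwise seen from above, rising 8 mm a turn. The pad's grip fades gradually and is gone from about 1.6 rad on. The screw stays where it is left; turning takes about 0.15 N m. Starts between 0 and 0.2.
- clamp_pad: the rubber-faced round pad, 30 mm across, under the screw, that presses on top of the tee; its origin lies at bench height on the screw's axis
- tee: brass pipe tee, about 0.45 kg, 196 mm long, 54 mm high. Origin: centre of the underside of its 36 mm branch, which stands in the seat; z up. It can turn about the screw's axis but shift only some 1.5 mm; when slack it stays where it is left. Its run lies level along its x axis, 60 mm above the bench; out to 43 mm from the middle it is up to 35 mm thick.
- red_end (a point): centre of the open mouth of the tee's red-banded end (+x side of the tee), 98 mm from its middle. From 43 mm on each side is a plain level pipe 22 mm thick, banded from 47 to 68 mm; grip it across from above about 85 mm from the middle, which keeps the hand clear of the T-handle. At the start this end is on the open side, within 0.5 rad of facing away from the column.
- blue_end (a point): centre of the mouth of the tee's blue-banded end (-x side), 98 mm from its middle, a pipe like the other; at the start it lies under the arm, within 0.5 rad of the nozzle, where it cannot be gripped
- bolt: bystander: grey hex bolt lying on the bench, 54 x 23 x 21 mm; origin at the centre of its underside
- hex_nut: bystander: brass nut, 25 x 28 x 14 mm
- nipple: bystander: brass nipple, 41 x 32 x 28 mm
- bush: bystander: black bush, 31 x 31 x 23 mm
- elbow: bystander: grey pipe elbow, 65 x 67 x 30 mm
- tape_measure: bystander: yellow tape measure standing on the bench, 38 x 87 x 60 mm

How it is judged:
By the outcome, as a careful person would: the job done as asked, in the order asked, and still so for the second after the job is handed in, with the robot touching nothing.
It also fails if it takes over 72 s, if anything falls off the work surface, if the arm or the gripper's body presses on something with over 40 N, if the wrist force passes 120 N, or if a joint passes its speed limit or range.

## Working session

There is one attempt and no reset: what is moved stays moved. The work goes in short steps, Python scripts to look and compute and a tool call to move; the robot and the scene stay as the last step left them, time stands still between calls to the robot, and variables do not carry over. Pictures are saved under pics/ and viewed, at most 10 in all, crops included, and the job is handed in when it is done.

Besides the shell and the picture viewer there is one more tool, called in YAML: its name, and indented under it one key for each argument. apply_moves: Moves the arm, as the interface text tells. Its arguments: {"type":"object","properties":{"moves":{"type":"array"},"newtons":{"type":"number"}},"required":["moves"]}

```bash
mkdir -p pics; python3 - <<'E'
from bench import robot
import cv2,numpy as np
for n in ("side","top"):
    im=robot.grab_frame(n); cv2.imwrite(f"pics/{n}0.png",im[:,:,::-1]); c=robot.camera_info(n)
    print(n,np.round(c["intrinsics"],1).tolist(),np.round(c["rvec"],3),np.round(c["tvec"],3))
    R=cv2.Rodrigues(np.array(c["rvec"]))[0]; print("pos",-R.T@np.array(c["tvec"]).ravel())
s=robot.get_state(); print(s)
E
```

```text
side [[492.5, 0.0, 261.0], [0.0, 492.5, 185.5], [0.0, 0.0, 1.0]] [ 0.499 -2.463  1.472] [0.585 0.149 0.874]
pos [0.24369368 0.87243995 0.55394136]
top [[398.5, 0.0, 255.8], [0.0, 398.5, 191.1], [0.0, 0.0, 1.0]] [ 2.191 -2.17   0.105] [0.147 0.589 0.93 ]
pos [0.50399038 0.15986274 0.97727062]
{'t': 0.1, 'joint_pos': array([ 1.27712459e+00,  2.64705569e-01,  1.60523933e+00,  1.21357750e-05,
        1.27371983e+00, -3.68838824e-02]), 'qd': array([-8.06489138e-04, -2.32256522e-03, -3.19545394e-03, -3.76341491e-05,
       -5.45677182e-05, -9.01803068e-04]), 'joint_efforts': array([ 7.88929992e-04, -5.16712546e+01, -3.68588519e+01,  1.98326265e-04,
        6.43935869e-03,  1.93004695e-05]), 'ee_pos': array([0.17122725, 0.65223154, 0.23006681]), 'eef_rot': array([ 1.28043153e-01,  9.91768056e-01, -1.02096345e-03, -1.76176460e-04]), 'contact_force': array([-0.10291444, -0.16300495,  0.45321352]), 'wrist_torque': array([-0.01074472, -0.03255645, -0.04260424]), 'grip_force': 0.0, 'grip_width': 1.0004739059586585}
```

View pics/side0.png

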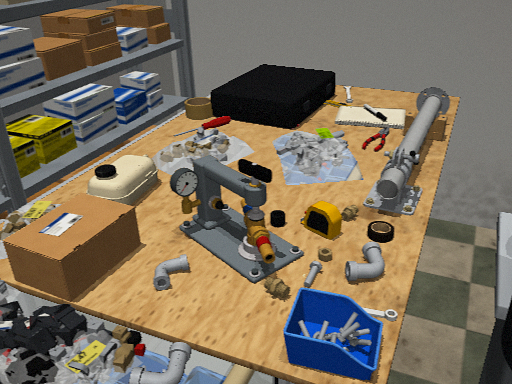

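View pics/top0.png

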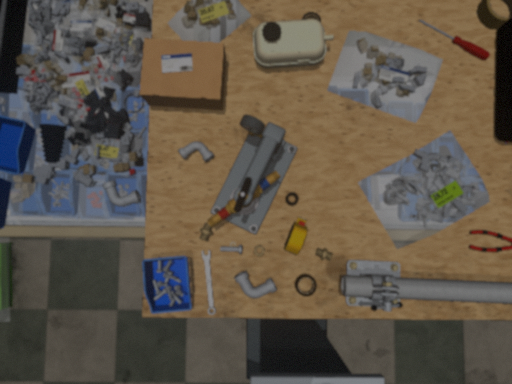

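```bash
cat > h.py <<'E'
import cv2,numpy as np
from bench import robot
def cam(n):
    c=robot.camera_info(n);return np.array(c["intrinsics"]),cv2.Rodrigues(np.array(c["rvec"]))[0],np.array(c["tvec"]).ravel()
def ray(n,uv,z,c=None):
    K,R,t=c or cam(n); o=-R.T@t; d=R.T@np.linalg.solve(K,[uv[0],uv[1],1.]); return o+d*(z-o[2])/d[2]
def proj(n,p,c=None):
    K,R,t=c or cam(n); q=K@(R@np.asarray(p)+t); return q[:2]/q[2]
E
python3 - <<'E'
import cv2,numpy as np
a=cv2.imread("pics/top0.png")[100:260,190:320]; b=cv2.imread("pics/side0.png")[140:310,160:320]
cv2.imwrite("pics/c1.png",np.hstack([cv2.resize(a,(400,492),interpolation=2),cv2.resize(b,(400,425),interpolation=2)[:] if 0 else cv2.copyMakeBorder(cv2.resize(b,(400,425),interpolation=2),0,67,0,0,0)]))
E
```

```text
(no output)
```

View pics/c1.png

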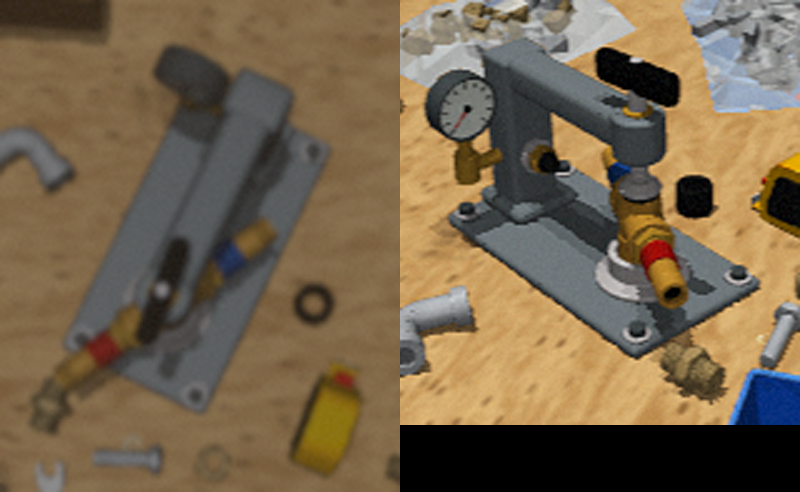

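```bash
python3 - <<'E'
from h import *
im=cv2.imread("pics/top0.png"); c=cam("top"); hsv=cv2.cvtColor(im,cv2.COLOR_BGR2HSV)
def big(m):
    w=np.zeros(m.shape,np.uint8); w[165:245,205:290]=1; m=m.astype(np.uint8)*w
    n,l,s,ce=cv2.connectedComponentsWithStats(m); i=1+np.argmax(s[1:,4]); return np.argwhere(l==i)[:,::-1].astype(np.float32),ce[i],s[i]
H,S,V=[hsv[...,i].astype(int) for i in range(3)]
p,ce,s=big(V<45); r=cv2.minAreaRect(p); print("handle",ce,s,r,ray("top",r[0],.189,c))
bx=cv2.boxPoints(r); W=[ray("top",q,.189,c)[:2] for q in bx]; print(np.round(W,4))
for n,m in(("red",((H<6)|(H>174))&(S>150)),("blue",(H>100)&(H<125)&(S>100))):
    p,ce,s=big(m); print(n,ce,s,ray("top",ce,.069,c))
f=lambda u,v:(190+u*130/400,100+v*160/492)
for u,v in((313,150),(198,395),(80,340)): print("bolt",ray("top",f(u,v),.015,c))
for u,v in((245,90),(177,52)): print("coltop/gauge",ray("top",f(u,v),.149,c))
# side: handle
im=cv2.imread("pics/side0.png"); g=im.max(2); w=np.zeros_like(g); w[150:195,230:280]=1
m=((g<50)*w).astype(np.uint8); n,l,st,ce=cv2.connectedComponentsWithStats(m); i=1+np.argmax(st[1:,4]); p=np.argwhere(l==i)[:,::-1].astype(np.float32)
r=cv2.minAreaRect(p); print("side",r,ray("side",r[0],.177))
E
```

```text
handle [246.22988506 184.88505747] [242 178   9  15  87] ((246.11322021484375, 184.60377502441406), (6.593306064605713, 14.285496711730957), 15.945395469665527) [0.58626291 0.17316311 0.189     ]
[[0.5743 0.1832]
 [0.6018 0.1757]
 [0.5983 0.1631]
 [0.5708 0.1706]]
red [223.30909091 213.25454545] [219 209  10   9  55] [0.53273526 0.22632133 0.069     ]
blue [264.34090909 183.84090909] [261 180   8   9  44] [0.60096529 0.13343801 0.069     ]
bolt [0.69372951 0.06542831 0.015     ]
bolt [0.49864625 0.15510379 0.015     ]
bolt [0.54074667 0.24799236 0.015     ]
coltop/gauge [0.70864053 0.12542912 0.149     ]
coltop/gauge [0.73478692 0.17247549 0.149     ]
side ((254.3275604248047, 170.43104553222656), (36.21059036254883, 13.55575942993164), 21.801406860351562) [0.56841333 0.17933219 0.177     ]
```

apply_moves:
  moves:
    - [-0.0387,-0.0274,-0.004,0,0,0,1]
    - [-0.0387,-0.0274,-0.004,0,0,0,1]
    - [-0.0387,-0.0274,-0.004,0,0,0,1]
    - [-0.0387,-0.0274,-0.004,0,0,0,1]
    - [-0.0387,-0.0274,-0.004,0,0,0,1]
    - [-0.0387,-0.0274,-0.004,0,0,0,1]
    - [-0.0387,-0.0274,-0.004,0,0,0,1]
    - [-0.0387,-0.0274,-0.004,0,0,0,1]
    - [-0.0387,-0.0274,-0.004,0,0,0,1]
    - [-0.0387,-0.0274,-0.004,0,0,0,1]

```text
t: 1.1
ee_pos: [0.4768, 0.2877, 0.2711]
eef_rot: [0.128, 0.992, -0.0, -0.0]
contact_force: [0.6, 0.8, -0.5]
grip_width: 0.996
grip_force: 0.0
```

apply_moves:
  moves:
    - [-0.0387,-0.0274,-0.004,0,0,0,1]
    - [-0.0387,-0.0274,-0.004,0,0,0,1]
    - [-0.0387,-0.0274,-0.004,0,0,0,1]
    - [0,0,0,0,0,8.5,1]
    - [0,0,0,0,0,8.5,1]
    - [0,0,0,0,0,8.5,1]
    - [0,0,0,0,0,8.5,1]
    - [0,0,0,0,0,8.5,1]
    - [0,0,0,0,0,8.5,1]
    - [0,0,0,0,0,8.5,1]

```text
t: 2.1
ee_pos: [0.5672, 0.1804, 0.2826]
eef_rot: [0.606, 0.796, -0.001, -0.0]
contact_force: [0.8, -0.1, 1.1]
grip_width: 1.002
grip_force: 0.0
```

apply_moves:
  moves:
    - [0,0,0,0,0,8.5,1]
    - [0,0,0,0,0,8.5,1]
    - [0,0,0,0,0,8.5,1]
    - [0,0,0,0,0,8.5,1]
    - [0,0,0,0,0,8.5,1]
    - [0,0,0,0,0,8.5,1]
    - [0,0,0,0,0,8.5,1]
    - [0,0,0,0,0,8.5,1]
    - [0,0,0,0,0,8.5,1]
    - [0,0,0,0,0,8.5,1]

```text
t: 3.1
ee_pos: [0.5672, 0.1805, 0.2826]
eef_rot: [0.984, 0.177, -0.001, 0.0]
contact_force: [0.6, 0.3, 0.1]
grip_width: 0.999
grip_force: 0.0
```

apply_moves:
  moves:
    - [0,0,0,0,0,8.5,1]
    - [0,0,0,0,0,8.5,1]
    - [0,0,0,0,0,8.5,1]
    - [0,0,0,0,0,2,1]
    - [0,0,0,0,0,0,1]
    - [0,0,0,0,0,0,1]

```text
t: 3.7
ee_pos: [0.5673, 0.1805, 0.2828]
eef_rot: [0.998, -0.058, -0.0, 0.0]
contact_force: [0.5, 0.7, 0.5]
grip_width: 0.998
grip_force: 0.0
```

```bash
python3 - <<'E'
from h import *
s=robot.get_state(); print(s["t"],s["joint_pos"].round(3),s["ee_pos"].round(4),s["eef_rot"].round(4))
for n in("wrist","top"): 
    c=robot.camera_info(n); np.save(f"pics/{n}1c.npy",c,allow_pickle=True); cv2.imwrite(f"pics/{n}1.png",robot.grab_frame(n)[:,:,::-1])
K,R,t=cam("wrist");print(K,-R.T@t,R[2])
E
```

```text
3.7 [ 0.266  0.087  1.716 -0.     1.34   1.953] [0.5673 0.1805 0.2828] [ 9.983e-01 -5.800e-02 -4.000e-04  1.000e-04]
[[274.02502582   0.         256.1270851 ]
 [  0.         274.02502582 190.03114833]
 [  0.           0.           1.        ]] [0.64254835 0.17187705 0.42499004] [-0.29240561  0.03393121 -0.95569223]
```

View pics/wrist1.png

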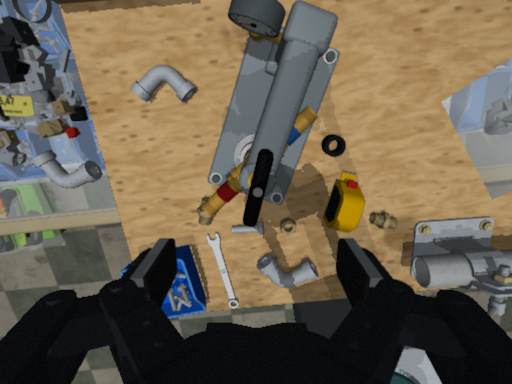

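```bash
python3 - <<'E'
from h import *
im=cv2.imread("pics/wrist1.png"); c=cam("wrist")
g=im.max(2); w=np.zeros_like(g); w[145:230,238:280]=1
m=((g<40)*w).astype(np.uint8); n,l,st,ce=cv2.connectedComponentsWithStats(m); i=1+np.argmax(st[1:,4]); p=np.argwhere(l==i)[:,::-1].astype(np.float32)
r=cv2.minAreaRect(p); print(r,st[i]); b=cv2.boxPoints(r)
b=b[np.argsort(b[:,1])]; e1=b[:2].mean(0); e2=b[2:].mean(0)
A=ray("w",e1,.189,c); B=ray("w",e2,.177,c); B2=ray("w",e2,.165,c); print(A,B,B2)
for q in(B,B2): d=A-q; print(np.degrees(np.arctan2(d[1],d[0])),np.linalg.norm(d))
print("axis proj at .189",proj("w",[.567,.18,.189],c))
# steel bolts: bright grey, low sat, at plate corners
crop=cv2.resize(im[30:230,190:360],None,fx=3.5,fy=3,interpolation=2) if 0 else cv2.resize(im[30:230,190:360],None,fx=3,fy=3,interpolation=2)
cv2.imwrite("pics/c2.png",crop)
E
```

```text
((257.79412841796875, 187.32351684570312), (15.764815330505371, 78.8240737915039), 14.03624439239502) [ 243  149   30   78 1078]
[0.60587581 0.16635911 0.189     ] [0.5311608 0.1926761 0.177    ] [0.52577086 0.19368255 0.165     ]
-19.40387539098625 0.08011814194998576
-18.834276867778335 0.08797370417489707
axis proj at .189 [256.83766538 193.50869103]
```

View pics/c2.png

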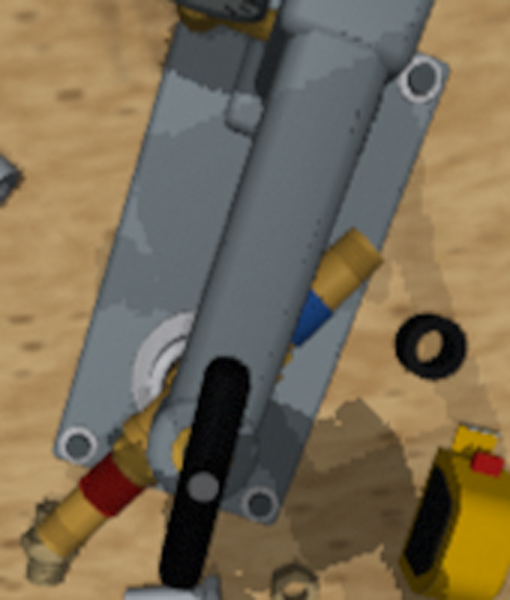

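```bash
python3 - <<'E'
from h import *
c=cam("wrist")
def a(d): return np.degrees(np.arctan2(d[1],d[0])).round(2)
P=[ray("w",q,.014,c) for q in((330.3,56.3),(276.7,198),(215.7,178.7))]
print(np.round(P,4)); print(a(P[0]-P[1]),a(P[2]-P[1])-90, np.linalg.norm(P[0]-P[1]),np.linalg.norm(P[2]-P[1]))
# plate-derived axis: centre of long sides diag P0-P2 mid = plate centre x=56mm
ctr=(P[0]+P[2])/2; y=np.radians(a(P[0]-P[1])); print(ctr, ctr[:2]-.056*np.array([np.cos(y),np.sin(y)]))
for z in(.189,.185):
  A=ray("w",(266,152),z,c);B=ray("w",(250,223),z,c);print(A,B,a(A-B),np.linalg.norm(A-B))
im=cv2.imread("pics/wrist1.png");hsv=cv2.cvtColor(im,cv2.COLOR_BGR2HSV);H,S,V=[hsv[...,i].astype(int) for i in range(3)]
for n,m in(("red",((H<6)|(H>174))&(S>150)),("blue",(H>100)&(H<125)&(S>120))):
    w=np.zeros(m.shape,np.uint8);w[120:205,205:305]=1
    k,l,s,ce=cv2.connectedComponentsWithStats(m.astype(np.uint8)*w); i=1+np.argmax(s[1:,4]); print(n,ce[i],s[i],ray("w",ce[i],.069,c))
E
```

```text
[[0.6946 0.0638 0.014 ]
 [0.4999 0.1556 0.014 ]
 [0.5423 0.2466 0.014 ]]
-25.26 -25.03 0.21534441771173163 0.10032467991615283
[0.61849413 0.15515396 0.014     ] [0.56784881 0.17905065]
[0.6035082  0.16778294 0.189     ] [0.53894797 0.18970407 0.189     ] -18.75 0.06818034267281066
[0.60284648 0.16771355 0.185     ] [0.53719196 0.19000623 0.185     ] -18.75 0.06933599045038288
red [225.61926606 192.02752294] [217 181  20  21 218] [0.53563888 0.22612716 0.069     ]
blue [293.         135.76923077] [287 127  14  18 117] [0.60038433 0.12913516 0.069     ]
```

apply_moves:
  moves:
    - [0,0,0.03,0,0,5.7,1]
    - [0,0,0.03,0,0,5.6,1]
    - [0,0,0.03,0,0,0,1]
    - [0,0,0.02,0,0,0,0.6]
    - [0,0,0.011,0,0,0,0.5]
    - [0,0,0,0,0,0,0.4]

```text
t: 4.4
ee_pos: [0.5663, 0.1802, 0.1603]
eef_rot: [0.988, -0.156, -0.002, 0.001]
contact_force: [-0.6, 0.4, -0.0]
grip_width: 0.513
grip_force: 0.0
```

apply_moves:
  newtons: 50
  moves:
    - [0,0,0,0,0,0,0.2]
    - [0,0,0,0,0,0,0]
    - [0,0,0,0,0,0,0]
    - [0,0,0,0,0,0,0]
    - [0,0,0,0,0,0,0]
    - [0,0,0,0,0,0,0]

```text
t: 5.0
ee_pos: [0.5685, 0.1793, 0.1642]
eef_rot: [0.988, -0.157, 0.001, 0.001]
contact_force: [-0.7, -5.0, 1.5]
grip_width: 0.153
grip_force: 50.8
```

apply_moves:
  moves:
    - [0,0,-0.0002,0,0,-4,0]
    - [0,0,-0.0002,0,0,-8,0]
    - [0,0,-0.0002,0,0,-8,0]
    - [0,0,-0.0002,0,0,-8,0]
    - [0,0,-0.0002,0,0,-8,0]
    - [0,0,-0.0002,0,0,-8,0]
    - [0,0,-0.0002,0,0,-8,0]
    - [0,0,-0.0002,0,0,-8,0]

```text
t: 5.8
ee_pos: [0.5683, 0.1799, 0.1655]
eef_rot: [0.933, 0.361, 0.001, 0.001]
contact_force: [0.0, -1.1, 0.8]
grip_width: 0.154
grip_force: 50.6
```

apply_moves:
  moves:
    - [0,0,-0.0002,0,0,-8,0]
    - [0,0,-0.0002,0,0,-8,0]
    - [0,0,-0.0002,0,0,-8,0]
    - [0,0,-0.0002,0,0,-8,0]
    - [0,0,-0.0002,0,0,-8,0]
    - [0,0,-0.0002,0,0,-8,0]
    - [0,0,-0.0002,0,0,-4,0]
    - [0,0,0,0,0,0,0]

```text
t: 6.6
ee_pos: [0.5678, 0.1801, 0.1667]
eef_rot: [0.682, 0.731, 0.0, 0.001]
contact_force: [-2.7, -2.8, 3.0]
grip_width: 0.153
grip_force: 50.7
```

apply_moves:
  moves:
    - [0,0,0,0,0,0,0.5]
    - [0,0,0,0,0,0,0.6]
    - [0,0,0,0,0,0,0.6]
    - [0,0,-0.03,0,0,0,0.6]
    - [0,0,-0.035,0,0,0,0.6]
    - [0,0,0,0,0,-8,0.6]
    - [0,0,0,0,0,-8,0.6]
    - [0,0,0,0,0,-8,0.6]
    - [0,0,0,0,0,-7.5,0.6]
    - [0,0,0,0,0,0,0.6]

```text
t: 7.6
ee_pos: [0.5677, 0.1808, 0.2305]
eef_rot: [0.458, 0.889, 0.0, 0.0]
contact_force: [-0.0, 0.6, -0.2]
grip_width: 0.603
grip_force: 0.0
```

apply_moves:
  moves:
    - [0.043,0,0,0,0,0,0.7]
    - [0.043,0,0,0,0,0,0.7]
    - [0,0,0,0,0,0,0.7]

```text
t: 7.9
ee_pos: [0.5152, 0.254, 0.2303]
eef_rot: [0.458, 0.889, 0.001, -0.001]
contact_force: [0.2, 0.1, -0.7]
grip_width: 0.696
grip_force: 0.0
```

```bash
python3 - <<'E'
from h import *
s=robot.get_state(); print(s["t"],s["joint_pos"].round(3),s["ee_pos"].round(4),s["eef_rot"].round(4))
for n in("side","wrist"):
    cv2.imwrite(f"pics/{n}2.png",robot.grab_frame(n)[:,:,::-1])
a=cv2.imread("pics/side2.png")[130:310,150:320];b=cv2.imread("pics/wrist2.png")
cv2.imwrite("pics/c3.png",np.hstack([cv2.resize(a,(363,384),interpolation=2),b[:,:430]]))
E
```

```text
7.9 [ 0.413  0.075  1.824  0.002  1.242 -0.207] [0.5152 0.254  0.2303] [ 4.58e-01  8.89e-01  6.00e-04 -1.00e-03]
```

View pics/c3.png

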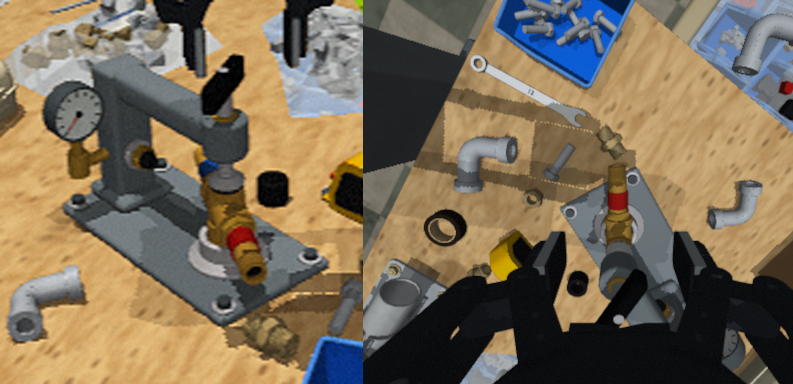

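apply_moves:
  newtons: 25
  moves:
    - [-0.004,0,0.045,0,0,0,0.7]
    - [0,0,0.045,0,0,0,0.7]
    - [0,0,0.045,0,0,0,0.7]
    - [0,0,0.035,0,0,0,0.6]
    - [0,0,0.017,0,0,0,0.5]
    - [0,0,0,0,0,0,0.4]

```text
t: 8.6
ee_pos: [0.5178, 0.2451, 0.0396]
eef_rot: [0.459, 0.888, -0.003, -0.002]
contact_force: [-0.7, -0.0, 0.1]
grip_width: 0.4
grip_force: 0.0
```

apply_moves:
  newtons: 30
  moves:
    - [0,0,0,0,0,0,0.3]
    - [0,0,0,0,0,0,0.1]
    - [0,0,0,0,0,0,0]
    - [0,0,0,0,0,0,0]
    - [0,0,0,0,0,0,0]

```text
t: 9.1
ee_pos: [0.5209, 0.2475, 0.0443]
eef_rot: [0.458, 0.889, 0.001, 0.001]
contact_force: [1.1, -1.5, -0.3]
grip_width: 0.248
grip_force: 29.4
```

apply_moves:
  moves:
    - [-0.00045,0.0086,0,0,0,6,0]
    - [-0.00045,0.0086,0,0,0,6,0]
    - [-0.00045,0.0086,0,0,0,6,0]
    - [-0.00045,0.0086,0,0,0,6,0]
    - [-0.00045,0.0086,0,0,0,6,0]
    - [-0.00045,0.0086,0,0,0,6,0]

```text
t: 9.7
ee_pos: [0.5685, 0.2634, 0.044]
eef_rot: [0.712, 0.702, 0.0, -0.0]
contact_force: [-0.9, -0.5, 1.6]
grip_width: 0.246
grip_force: 29.7
```

apply_moves:
  moves:
    - [-0.00045,0.0086,0,0,0,6,0]
    - [-0.00045,0.0086,0,0,0,6,0]
    - [-0.00045,0.0086,0,0,0,6,0]
    - [-0.00045,0.0086,0,0,0,6,0]
    - [-0.00045,0.0086,0,0,0,6,0]
    - [-0.00045,0.0086,0,0,0,6,0]
    - [-0.00045,0.0086,0,0,0,6,0]
    - [-0.00045,0.0086,0,0,0,6,0]
    - [0,0,0,0,0,0,0]

```text
t: 10.6
ee_pos: [0.6297, 0.2348, 0.0439]
eef_rot: [0.935, 0.354, 0.0, -0.0]
contact_force: [-0.7, -0.3, 0.9]
grip_width: 0.244
grip_force: 29.7
```

apply_moves:
  moves:
    - [0,0,0,0,0,0,0.4]
    - [0,0,0,0,0,0,0.6]
    - [0,0,0,0,0,0,0.6]
    - [0,0,-0.045,0,0,0,0.6]
    - [0,0,-0.05,0,0,0,0.6]
    - [0,0,-0.05,0,0,0,0.6]
    - [0,0,-0.05,0,0,0,0.6]
    - [0,0,0,0,0,0,0.6]

```text
t: 11.4
ee_pos: [0.6342, 0.2368, 0.2494]
eef_rot: [0.935, 0.355, 0.009, 0.0]
contact_force: [0.5, 0.8, 1.2]
grip_width: 0.6
grip_force: 0.0
```

apply_moves:
  moves:
    - [-0.042,0,0,0,0,0,0.6]
    - [-0.042,0,0,0,0,0,0.6]
    - [-0.042,0,0,0,0,0,0.6]
    - [-0.042,0,0,0,0,0,0.6]
    - [0,0,0,0,0,0,0.6]
    - [0,0,0,0,0,0,0.6]

```text
t: 12.0
ee_pos: [0.5031, 0.1233, 0.2385]
eef_rot: [0.935, 0.354, 0.001, -0.0]
contact_force: [-0.1, 0.2, 0.7]
grip_width: 0.598
grip_force: 0.0
```

```bash
python3 - <<'E'
from h import *
s=robot.get_state(); print(s["t"],s["joint_pos"].round(3),s["ee_pos"].round(4),s["eef_rot"].round(4))
for n in("side","wrist"):
    cv2.imwrite(f"pics/{n}3.png",robot.grab_frame(n)[:,:,::-1])
a=cv2.imread("pics/side3.png")[130:310,150:320];b=cv2.imread("pics/wrist3.png")
cv2.imwrite("pics/c4.png",np.hstack([cv2.resize(a,(363,384),interpolation=2),b[:,40:470]]))
E
```

```text
12.0 [ 0.192 -0.041  1.927  0.     1.254  1.039] [0.5031 0.1233 0.2385] [ 9.352e-01  3.540e-01  7.000e-04 -0.000e+00]
```

View pics/c4.png

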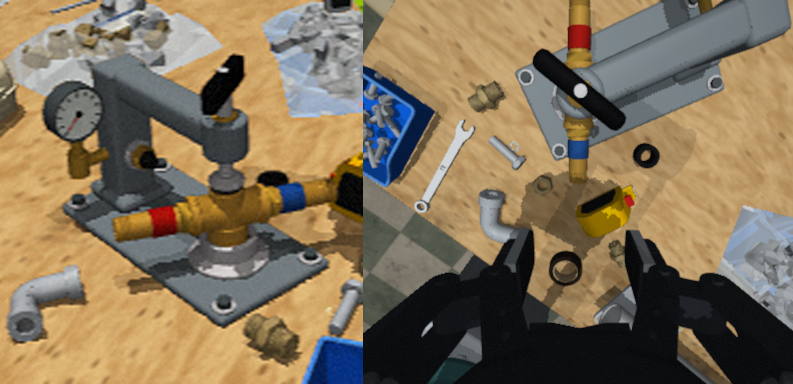

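```bash
python3 - <<'E'
from h import *
im=cv2.imread("pics/wrist3.png");c=cam("wrist");hsv=cv2.cvtColor(im,cv2.COLOR_BGR2HSV)
m=cv2.inRange(hsv,(22,150,90),(32,255,255));m[:170]=0;m[260:]=0
n,l,s,ce=cv2.connectedComponentsWithStats(m); i=1+np.argmax(s[1:,4]);p=np.argwhere(l==i)[:,::-1]
p=cv2.convexHull(p.astype(np.int32)).reshape(-1,2)
a=np.radians(41.5);x=np.array([np.cos(a),np.sin(a)]);y=np.array([np.sin(a),-np.cos(a)])
for q in p[::2]:
    for z in(.06,):
        w=ray("w",q,z,c)[:2]-[.568,.18]; print(q,(1000*np.array([-w@x,w@y])).round())
E
```

```text
[312 198] [118.  69.]
[299 225] [154.  55.]
[276 236] [170.  26.]
[267 235] [168.  14.]
[261 230] [161.   6.]
[256 222] [150.   0.]
[255 217] [143.  -1.]
[307 185] [101.  62.]
[312 196] [115.  69.]
```

apply_moves:
  newtons: 30
  moves:
    - [0.003,0,0.045,0,0,0,0.5]
    - [0,0,0.045,0,0,0,0.47]
    - [0,0,0.04,0,0,0,0.45]
    - [0,0,0.035,0,0,0,0.45]
    - [0,0,0.02,0,0,0,0.45]
    - [0,0,0.01,0,0,0,0.45]
    - [0,0,0,0,0,0,0.3]
    - [0,0,0,0,0,0,0]
    - [0,0,0,0,0,0,0]
    - [0,0,0,0,0,0,0]

```text
t: 13.1
ee_pos: [0.5067, 0.1259, 0.0444]
eef_rot: [0.935, 0.354, 0.001, 0.0]
contact_force: [0.3, 0.5, -2.2]
grip_width: 0.248
grip_force: 29.4
```

apply_moves:
  moves:
    - [0.00045,-0.0086,0,0,0,6,0]
    - [0.00045,-0.0086,0,0,0,6,0]
    - [0.00045,-0.0086,0,0,0,6,0]
    - [0.00045,-0.0086,0,0,0,6,0]
    - [0.00045,-0.0086,0,0,0,6,0]
    - [0.00045,-0.0086,0,0,0,6,0]

```text
t: 13.7
ee_pos: [0.4858, 0.1727, 0.0442]
eef_rot: [0.999, 0.046, 0.001, -0.0]
contact_force: [0.5, 1.5, -1.4]
grip_width: 0.248
grip_force: 29.4
```

apply_moves:
  moves:
    - [0.00045,-0.0086,0,0,0,6,0]
    - [0.00045,-0.0086,0,0,0,6,0]
    - [0.00045,-0.0086,0,0,0,6,0]
    - [0.00045,-0.0086,0,0,0,6,0]
    - [0.00046,-0.0087,0,0,0,6.3,0]
    - [0,0,0,0,0,0,0]
    - [0,0,0,0,0,0,0]

```text
t: 14.4
ee_pos: [0.4931, 0.2144, 0.0439]
eef_rot: [0.977, -0.213, 0.001, -0.0]
contact_force: [0.3, 0.9, -1.5]
grip_width: 0.249
grip_force: 29.7
```

```bash
python3 - <<'E'
from h import *
s=robot.get_state(); print(s["t"],s["joint_pos"].round(3),s["ee_pos"].round(4),s["eef_rot"].round(4))
for n in("side","top"):
    cv2.imwrite(f"pics/{n}4.png",robot.grab_frame(n)[:,:,::-1])
a=cv2.imread("pics/side4.png")[140:310,160:320];b=cv2.imread("pics/top4.png")[100:260,190:320]
cv2.imwrite("pics/c5.png",np.hstack([cv2.resize(a,(470,500),interpolation=2),cv2.resize(b,(330,500))[:,:330]]))
E
```

```text
14.4 [ 0.364  0.199  2.063 -0.     0.878  2.365] [0.4931 0.2144 0.0439] [ 9.770e-01 -2.134e-01  7.000e-04 -4.000e-04]
```

View pics/c5.png

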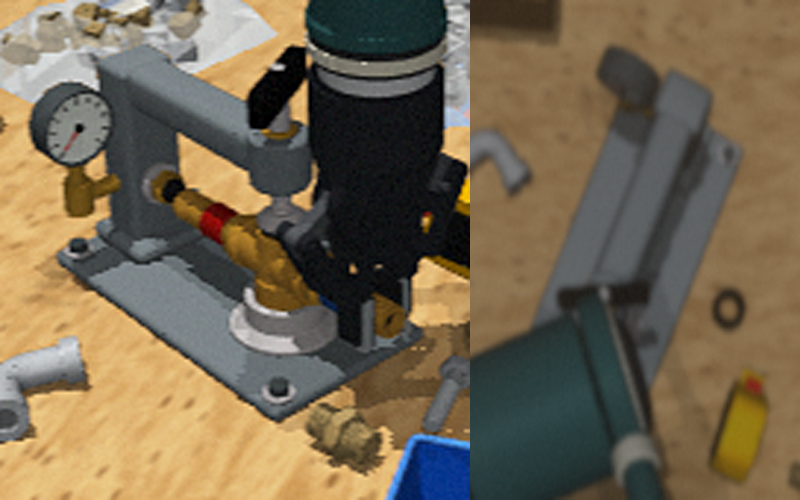

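apply_moves:
  moves:
    - [0,-0.0006,0,0,0,0.4,0]
    - [0,0,0,0,0,0,0]
    - [0,0,0,0,0,0,0.3]
    - [0,0,0,0,0,0,0.5]
    - [0,0,0,0,0,0,0.6]
    - [0,0,0,0,0,0,0.6]
    - [0,0,-0.04,0,0,0,0.6]
    - [0,0,-0.05,0,0,0,0.6]
    - [0,0,-0.05,0,0,0,0.6]
    - [0,0,-0.055,0,0,0,0.6]

```text
out of range: row 10 has -0.055, outside -0.05 to 0.05
```

apply_moves:
  moves:
    - [0,-0.0006,0,0,0,0.4,0]
    - [0,0,0,0,0,0,0]
    - [0,0,0,0,0,0,0.3]
    - [0,0,0,0,0,0,0.5]
    - [0,0,0,0,0,0,0.6]
    - [0,0,0,0,0,0,0.6]
    - [0,0,-0.04,0,0,0,0.6]
    - [0,0,-0.05,0,0,0,0.6]
    - [0,0,-0.05,0,0,0,0.6]
    - [0,0,-0.05,0,0,0,0.6]

```text
t: 15.5
ee_pos: [0.4923, 0.2146, 0.235]
eef_rot: [0.976, -0.218, -0.0, 0.0]
contact_force: [1.3, 0.3, 0.4]
grip_width: 0.6
grip_force: 0.0
```

apply_moves:
  moves:
    - [0,0,-0.01,0,0,-8.5,0.6]
    - [0,0,0,0,0,-8.5,0.6]
    - [0,0,0,0,0,-8.5,0.6]
    - [0,0,0,0,0,-8.5,0.6]
    - [0,0,0,0,0,-8.5,0.6]
    - [0,0,0,0,0,-8.5,0.6]
    - [0,0,0,0,0,-8.5,0.6]
    - [0,0,0,0,0,-8.5,0.6]
    - [0,0,0,0,0,-8.5,0.6]
    - [0,0,0,0,0,-8.5,0.6]

```text
t: 16.5
ee_pos: [0.4927, 0.2147, 0.2432]
eef_rot: [0.865, 0.501, -0.0, 0.0]
contact_force: [0.2, -0.1, -0.5]
grip_width: 0.601
grip_force: 0.0
```

apply_moves:
  moves:
    - [0,0,0,0,0,-8.5,0.6]
    - [0,0,0,0,0,-8.5,0.6]
    - [0,0,0,0,0,-8.5,0.6]
    - [0,0,0,0,0,-8.3,0.6]
    - [0,0,0,0,0,0,0.6]

```text
t: 17.0
ee_pos: [0.4927, 0.2147, 0.2432]
eef_rot: [0.684, 0.729, -0.0, -0.0]
contact_force: [0.4, 0.7, 0.3]
grip_width: 0.6
grip_force: 0.0
```

```bash
python3 - <<'E'
from h import *
s=robot.get_state(); p=s["ee_pos"];q=s["eef_rot"]; a=2*np.arctan2(q[1],q[0]); print(p.round(4),q.round(4),np.degrees(a),s["joint_pos"].round(2))
d=np.array([.568,.180])-p[:2]; print("tool shift",d@[np.cos(a),np.sin(a)],d@[np.sin(a),-np.cos(a)])
im=robot.grab_frame("side");cv2.imwrite("pics/side5.png",im[:,:,::-1]); im=robot.grab_frame("wrist");cv2.imwrite("pics/wrist5.png",im[:,:,::-1])
im=robot.grab_frame("top");cv2.imwrite("pics/top5.png",im[:,:,::-1])
a=cv2.imread("pics/side5.png")[140:310,160:320];b=cv2.imread("pics/top5.png")[100:260,190:320]
cv2.imwrite("pics/c6.png",np.hstack([cv2.resize(a,(470,500),interpolation=2),cv2.resize(b,(330,500))]))
E
```

```text
[0.4927 0.2147 0.2432] [ 6.845e-01  7.290e-01 -1.000e-04 -0.000e+00] 93.61250485557399 [ 0.36 -0.    1.88 -0.    1.26  0.3 ]
tool shift -0.03942495995359358 0.07297882581573589
```

View pics/c6.png

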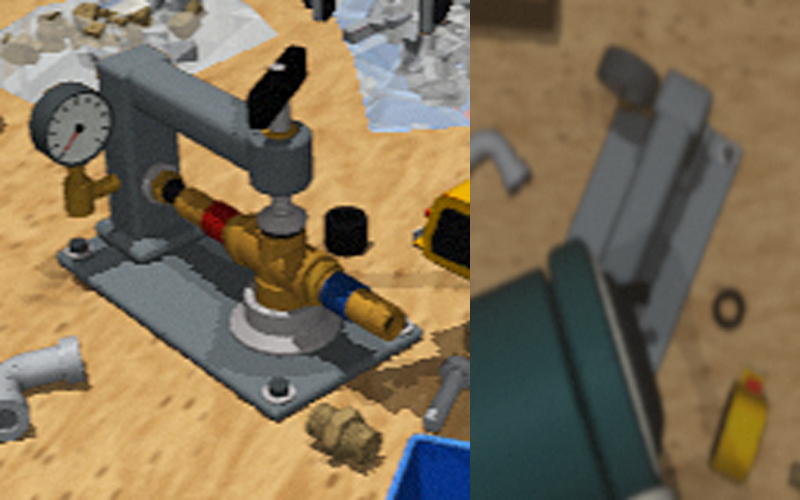

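apply_moves:
  newtons: 50
  moves:
    - [-0.0197,0.0365,0,0,0,0,0.6]
    - [-0.0197,0.0365,0,0,0,0,0.6]
    - [0,0,0.03,0,0,0,0.6]
    - [0,0,0.03,0,0,0,0.6]
    - [0,0,0.017,0,0,0,0.5]
    - [0,0,0,0,0,0,0.3]
    - [0,0,0,0,0,0,0]
    - [0,0,0,0,0,0,0]
    - [0,0,0,0,0,0,0]
    - [0,0,0,0,0,0,0]

```text
t: 18.15
ee_pos: [0.5679, 0.18, 0.1665]
eef_rot: [0.685, 0.729, -0.0, -0.0]
contact_force: [-2.2, -0.8, -4.1]
grip_width: 0.151
grip_force: 53.4
```

apply_moves:
  moves:
    - [0,0,0.0002,0,0,8,0]
    - [0,0,0.0002,0,0,8,0]
    - [0,0,0.0002,0,0,8,0]
    - [0,0,0.0002,0,0,8,0]
    - [0,0,0.0002,0,0,8,0]
    - [0,0,0.0002,0,0,8,0]

```text
t: 18.75
ee_pos: [0.5683, 0.1798, 0.1655]
eef_rot: [0.923, 0.385, 0.0, 0.0]
contact_force: [-0.8, -1.8, -4.5]
grip_width: 0.153
grip_force: 53.5
```

```bash
cat > bands.py <<'E'
from h import *
def bands(f):
    im=cv2.imread(f);H,S,V=[cv2.cvtColor(im,cv2.COLOR_BGR2HSV)[...,i].astype(int) for i in range(3)]
    for n,m in(("red",((H<6)|(H>174))&(S>150)),("blue",(H>100)&(H<125)&(S>100))):
        w=np.zeros(m.shape,np.uint8);w[195:260,215:300]=1
        k,l,s,ce=cv2.connectedComponentsWithStats(m.astype(np.uint8)*w)
        i=1+np.argmax(s[1:,4]); print(f,n,ce[i].round(1),s[i],ray("side",ce[i],.064).round(4))
E
python3 - <<'E'
from bands import *
cv2.imwrite("pics/side6.png",robot.grab_frame("side")[:,:,::-1])
for k in(5,6): bands(f"pics/side{k}.png")
E
```

```text
pics/side5.png red [233.3 214.2] [229 209  12  14  91] [0.6253 0.1587 0.064 ]
pics/side5.png blue [274.9 239. ] [269 233  17  16 124] [0.5198 0.2068 0.064 ]
pics/side6.png red [233.4 214.2] [229 209  12  14  91] [0.6252 0.1587 0.064 ]
pics/side6.png blue [274.9 239. ] [269 233  16  16 121] [0.5198 0.2069 0.064 ]
```

apply_moves:
  moves:
    - [0,0,0.0002,0,0,8,0]
    - [0,0,0.0002,0,0,8,0]
    - [0,0,0.0002,0,0,8,0]
    - [0,0,0.0002,0,0,8,0]
    - [0,0,0.0002,0,0,8,0]
    - [0,0,0.0002,0,0,8,0]
    - [0,0,0.0002,0,0,8,0]
    - [0,0,0,0,0,0,0]

```text
t: 19.6
ee_pos: [0.5684, 0.1793, 0.1643]
eef_rot: [0.996, -0.09, 0.0, 0.001]
contact_force: [-0.9, -3.5, -1.9]
grip_width: 0.152
grip_force: 53.7
```

```bash
python3 - <<'E'
from bands import *
s=robot.get_state();q=s["eef_rot"];print(s["wrist_torque"],s["joint_pos"],np.degrees(2*np.arctan2(q[1],q[0])))
cv2.imwrite("pics/side7.png",robot.grab_frame("side")[:,:,::-1]);bands("pics/side7.png")
E
```

```text
[-0.74163667  0.20807468 -0.08664102] [ 2.64623174e-01  1.66496240e-01  1.84882052e+00 -1.50846852e-03
  1.12593116e+00  2.01622162e+00] -10.32201851589691
pics/side7.png red [233.4 214.1] [229 209  12  14  93] [0.6253 0.1585 0.064 ]
pics/side7.png blue [274.8 239.2] [269 233  16  17 126] [0.5196 0.2074 0.064 ]
```

apply_moves:
  moves:
    - [0,0,0,0,0,3,0]
    - [0,0,0,0,0,3,0]
    - [0,0,0,0,0,0,0]

```text
t: 19.95
ee_pos: [0.5684, 0.1793, 0.1641]
eef_rot: [0.99, -0.141, 0.0, 0.001]
contact_force: [-0.5, -4.9, -1.9]
grip_width: 0.152
grip_force: 53.8
```

```bash
python3 - <<'E'
from bands import *
s=robot.get_state();q=s["eef_rot"];print(s["wrist_torque"],s["joint_pos"],np.degrees(2*np.arctan2(q[1],q[0])))
E
```

```text
[-0.94095489  0.24245669 -0.08194552] [ 2.64600520e-01  1.66685297e-01  1.84889061e+00 -1.49454451e-03
  1.12577324e+00  2.11889293e+00] -16.20627591351994
```

apply_moves:
  moves:
    - [0,0,0,0,0,3,0]
    - [0,0,0,0,0,3,0]
    - [0,0,0,0,0,0,0]

```text
t: 20.25
ee_pos: [0.5684, 0.1792, 0.164]
eef_rot: [0.981, -0.193, 0.0, 0.001]
contact_force: [0.5, -4.2, -2.2]
grip_width: 0.153
grip_force: 53.8
```

```bash
python3 - <<'E'
from bands import *
s=robot.get_state();q=s["eef_rot"];print(s["wrist_torque"],s["joint_pos"],np.degrees(2*np.arctan2(q[1],q[0])))
E
```

```text
[-0.91844526  0.14740329 -0.099227  ] [ 2.64520179e-01  1.66793866e-01  1.84899522e+00 -1.59182327e-03
  1.12565193e+00  2.22381816e+00] -22.220239815595523
```

apply_moves:
  moves:
    - [0,0,0,0,0,3,0]
    - [0,0,0,0,0,0,0]

```text
t: 20.45
ee_pos: [0.5684, 0.1792, 0.164]
eef_rot: [0.976, -0.218, 0.0, 0.001]
contact_force: [-0.2, -6.0, -3.5]
grip_width: 0.15
grip_force: 53.7
```

```bash
python3 - <<'E'
from bands import *
s=robot.get_state();q=s["eef_rot"];print(s["wrist_torque"],s["joint_pos"],np.degrees(2*np.arctan2(q[1],q[0])))
E
```

```text
[-0.9837035   0.13887802 -0.1052393 ] [ 2.64522747e-01  1.66830230e-01  1.84906171e+00 -1.59348368e-03
  1.12566754e+00  2.27613725e+00] -25.21771094630761
```

apply_moves:
  moves:
    - [0,0,0,0,0,3,0]
    - [0,0,0,0,0,2,0]
    - [0,0,0,0,0,0,0]

```text
t: 20.75
ee_pos: [0.5684, 0.1792, 0.164]
eef_rot: [0.966, -0.258, 0.001, 0.001]
contact_force: [-0.9, -5.5, -2.6]
grip_width: 0.156
grip_force: 85.4
```

```bash
python3 - <<'E'
from bands import *
s=robot.get_state();q=s["eef_rot"];print(s["wrist_torque"],s["joint_pos"],np.degrees(2*np.arctan2(q[1],q[0])))
E
```

```text
[-0.89434439  0.2326718   2.18107635] [ 0.26529273  0.16678872  1.84897909 -0.00315959  1.12571442  2.35837757] -29.846997030535714
```

apply_moves:
  moves:
    - [0,0,0,0,0,3,0]
    - [0,0,0,0,0,0,0]

```text
t: 20.95
ee_pos: [0.5692, 0.1789, 0.1643]
eef_rot: [0.959, -0.283, 0.002, 0.001]
contact_force: [0.9, -7.1, -3.1]
grip_width: 0.151
grip_force: 112.7
```

```bash
python3 - <<'E'
from bands import *
s=robot.get_state();q=s["eef_rot"];print(s["wrist_torque"],s["joint_pos"],np.degrees(2*np.arctan2(q[1],q[0])))
cv2.imwrite("pics/side8.png",robot.grab_frame("side")[:,:,::-1]);bands("pics/side8.png")
cv2.imwrite("pics/wrist8.png",robot.grab_frame("wrist")[:,:,::-1])
E
```

```text
[-1.02710919 -0.33443078  2.0514921 ] [ 0.26498463  0.16670573  1.8485651  -0.00424165  1.12441809  2.41145134] -32.87877648072292
pics/side8.png red [233.4 214.1] [229 209  12  14  93] [0.6253 0.1583 0.064 ]
pics/side8.png blue [274.9 239.2] [269 233  16  17 124] [0.5195 0.2074 0.064 ]
```

apply_moves:
  moves:
    - [0,0,0,0,0,0,0.4]
    - [0,0,0,0,0,0,0.6]
    - [0,0,0,0,0,0,0.7]
    - [0,0,-0.03,0,0,0,0.7]
    - [0,0,-0.04,0,0,0,0.7]
    - [-0.04,0,-0.04,0,0,0,0.7]
    - [-0.05,0,0,0,0,0,0.7]
    - [-0.05,0,0,0,0,0,0.7]
    - [0,0,0,0,0,0,0.7]

```text
t: 21.95
ee_pos: [0.4577, 0.2439, 0.27]
eef_rot: [0.961, -0.275, -0.006, -0.008]
contact_force: [0.6, 0.7, 0.2]
grip_width: 0.7
grip_force: 0.0
```

```bash
python3 - <<'E'
from bands import *
for n in("side","wrist"): cv2.imwrite(f"pics/{n}9.png",robot.grab_frame(n)[:,:,::-1])
bands("pics/side9.png")
a=cv2.imread("pics/side9.png")[140:310,160:320];b=cv2.imread("pics/wrist9.png")
cv2.imwrite("pics/c7.png",np.hstack([cv2.resize(a,(361,384),interpolation=2),b[:,40:470]]))
E
```

```text
pics/side9.png red [233.4 214.1] [229 209  12  14  92] [0.6254 0.1582 0.064 ]
pics/side9.png blue [274.8 239. ] [269 233  16  16 124] [0.5199 0.207  0.064 ]
```

View pics/c7.png

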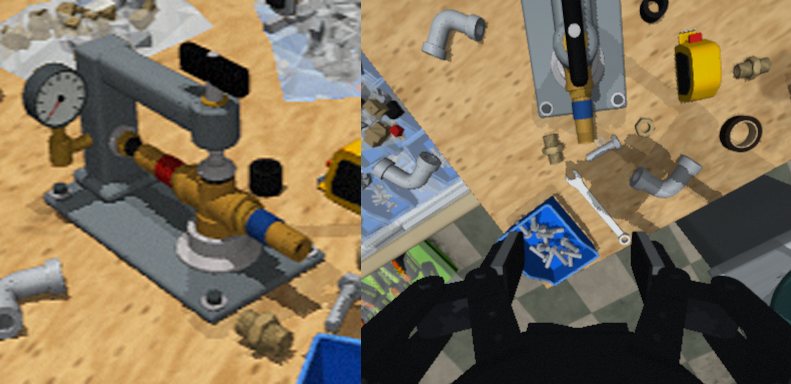

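```bash
python3 -c "
from bench import robot
print(robot.job_done())"
```

```text
the job is handed in; nothing more can be done
None
```

I backed the clamp off by about 112°, turned the tee so its red-banded end faces the nozzle (within about 1° by camera measurement), screwed the clamp down to its stop, let go and handed the job in at about 22 s; the verdict was not shown.

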